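Click the pill dispenser round to the orange day and press its button

TASK

On the white pill dispenser, turn the knurled wheel clockwise (seen from above) with your fingertip, by pressing on it firmly but without brute force and dragging it round, until the orange lid clicks into place at the red pointer; then press the green button fully down and let it come up. Do not turn the orange lid past the pointer into the next notch, do not press the button before the wheel is in place, and do not pick up or shift anything else that stands around.

Things in the scene. Friction and masses are not known exactly. Their poses are not given: they have to be found in the camera images.
- dispenser: white pill dispenser (breaks if pressed over 60 N), fixed on the counter, yaw up to 0.6. Origin on the counter under the wheel's axis, z up; -x points from the axis over the red pointer to the green button. Round base 152 mm across, 36 mm high, with a deck 100 mm wide, 36 mm high, running to x = -145 mm. Red pointer: fin at x = -59 to -73 mm, 10 mm wide, top at 59 mm
- wheel (a joint): turn of the wheel about the dispenser's vertical axis (rad); grows clockwise seen from above; 0 = orange lid in its notch at the pointer. Seven notches 0.898 apart; starts at -1.795 or -0.898 (rarely balanced between). About 0.1 N m (3 N at the lids, so press with 8 to 15 N) takes it out of a notch; let go within 0.4 of a notch it snaps in. Stops at -2.2 and 1.3
- wheel_top (a point): centre of the wheel's top, on its axis, 61.5 mm above the counter. Wheel: grey, knurled black rim, 112 mm across (too wide to pinch), 24 mm thick, its underside just above the base. Top flat, may be pressed and dragged anywhere; seven flush round lids 25 mm across, centred 37 mm from the axis, one orange, the others blue or purple
- orange_lid (a point): centre of the orange lid on the wheel's top face, 37 mm from the axis
- button (a joint): travel of the green button, 28 mm across, on the deck 115 mm from the wheel's axis: 0 up, 0.006 m fully down; presses straight down, springs back, 5 N takes it fully down
- button_top (a point): centre of the green button's top face
- pillbox: weekly pill box, white with blue and purple lids, 200 x 84 x 29 mm, loose bystander; origin at the centre of its underside, x along its length
- dosing_cup: clear dosing cup beside the dispenser, 38 mm across, 34 mm high, very light, loose bystander; origin at the centre of its underside
- syringe: white oral syringe with purple plunger, lying beside the dispenser, 125 mm long, 34 mm wide at the flange, 16 mm high, very light, loose bystander; origin on its underside, x along its length
- spray_can: green spray can, 54 mm across, 160 mm high, loose bystander standing to one side of the dispenser; origin at the centre of its underside
- jar: amber jar with dark wooden lid, 72 mm across, 75 mm high, loose bystander standing to one side of the dispenser; origin at the centre of its underside
- pill_bottle: amber pill bottle with white cap, 42 mm across, 75 mm high, loose bystander; origin at the centre of its underside
- blister: silver blister pack with green tablets, 100 x 55 x 8 mm, lying flat, loose bystander; origin at the centre of its underside

How it is judged:
By the outcome, as a careful person would: the job done as asked, in the order asked, and still so for the second after the job is handed in, with the robot touching nothing.
It also fails if it takes over 48 s, if anything falls off the work surface, if the arm or the gripper's body presses on something with over 40 N, if the wrist force passes 120 N, or if a joint passes its speed limit or range.

ROBOT

A 6-joint arm with a two-finger parallel gripper is mounted at the origin on the work surface. World frame = base frame: x ahead of the robot, y to its left, z up, the work surface at z = 0. Lengths are in m, angles in rad, forces in N, time in s.
With the tool pointing down it reaches from about 0.25 to 0.775 m from the base axis. Payload 8.9 kg.
Tool frame: the origin (TCP) lies at the centre of the arm's flange, where the gripper is bolted on; the fingertips stand 173 mm ahead of it and the grasp point (between the pads) lies 155 mm ahead of it; z points along the fingers, y is the direction in which the jaws open and shut (so a half turn about z gives the same grasp; the last joint's range is limited). The gripper opens to 85 mm and grips with 20 to 120 N. Pads are 22 mm wide; open, the fingers measure 114 mm over their backs; the gripper's body (76 mm by 85 mm) begins 54 mm behind the grasp point. The pads swing forward as they close: fully open they stand 13 mm farther back than shut.
Start: joints at [1.194, 0.291, -0.153, 1.127, 0, 1.431], TCP at [0.124, 0.51, 0.405] pointing down, gripper open.
Joint ranges: [-2.52, 2.52], [-0.91, 1.74], [-1.3, 1.37], [-1.96, 2.02], [-1.52, 1.47], [-3.14, 3.14]. Speed limits (rad/s): [2.22, 2.22, 2.79, 3.14, 3.14, 3.14].

INTERFACE

Orientations are given as a unit quaternion [x, y, z, w].
In Python, from workcell import status, eyes, env gives the robot as it stands.
- The arm moves only by the tool drive_tool, never from a script. Its argument "steps" is a list that holds one entry, the list of rows, each a list of 7 numbers: the shift along the tool's x, y, z in m, then the turn, a rotation vector about the tool's x, y, z in degrees, then the closure, from 0 (fully open) to 1 (shut). A call has 1 to 5 rows; each row is the pose to reach, as a shift and turn from the pose commanded when the call began, along the tool's axes at that moment; what a row does not reach only later rows make up. A row lasts 1/12 s, in which the tool goes at most 41.7 mm and 7.16 degrees, less where a joint would pass 70% of its speed; a pose out of reach is approached as far as the arm can. A call with a gripper value outside its range is refused whole. The fingers move at their own pace and stop on an object; "squeeze" is the grip in N (left out, the last holds). Time passes only in rows, so rows that repeat a pose let the fingers close. It gives the time, the measured TCP pose, the force and the opening at its end, in the units of the state.
- status.get_state(): the state, without advancing time (a new reading comes with each control period).
- eyes.snapshot(name): name is "side" or "top" or "wrist"; returns (picture, depth): 480x640x3 uint8, blue, green, red; 480x640 float32, m along the optical axis (not along the pixel's ray), 0 where there is no reading.
- eyes.camera_info(name): a dict with "K" (3x3 intrinsics, pixels), "k1" (the pictures are not rectified: a ray, as slopes to the right and down, at radius r is drawn at 1 + k1 r^2 times it, then the intrinsics apply), "R" (3x3) and "t" (3): a world point X has camera coordinates R X + t; the wrist camera has in their place "tool_from_camera" (4x4, takes a point from camera to tool coordinates, whose origin is the TCP and whose axes are the flange's). Camera axes: x right, y down, z forward; pixel columns grow to the right and rows downward; lengths in m; the calibration is good to about 2 mm. A picture is of the moment at which its call begins: read the wrist's pose just before it. camera_info takes no time and is no camera call.
- env.close_job(): hands the job in, once; it reports no verdict.
The state is a dict: "clock": time; "qpos": joint angles; "joint_velocities": joint speeds; "joint_torque": joint torques, N m; "tcp_pos": TCP position; "orientation": TCP orientation; "wrist_force": force on the tool from outside, world axes, zero at the start; "moment": the same for the moment, N m; "finger_gap": finger opening in m.
Only numpy, scipy, OpenCV 4.12 (cv2) and the standard library are available. Lean on these libraries where they do the work, as an engineer would, in place of code of your own. Each camera call takes 0.05 s, during which the arm holds its last target.

## Working session

There is one attempt and no reset: what is moved stays moved. The work goes in short steps, Python scripts to look and compute and a tool call to move; the robot and the scene stay as the last step left them, time stands still between calls to the robot, and variables do not carry over. Pictures are saved under pics/ and viewed, and the job is handed in when it is done.

Besides the shell and the picture viewer there is one more tool, called after "Request:" as name(argument=value, ...) on one line, values as JSON. drive_tool: Moves the arm, as the interface text tells. Its arguments: {"type":"object","properties":{"steps":{"type":"array"},"squeeze":{"type":"number"}},"required":["steps"]}

```bash
ls; mkdir -p pics
python3 - <<'E'
from workcell import status, eyes, env
import cv2, json
s=status.get_state(); print(s)
for n in("side","top","wrist"):
    print(n,eyes.camera_info(n))
import numpy as np
for n in("side","top"):
    p,d=eyes.snapshot(n); cv2.imwrite(f"pics/{n}0.png",p); np.save(f"pics/{n}0.npy",d)
E
```

```text
pics
{'clock': 0.0, 'qpos': array([ 1.19368798e+00,  2.91260547e-01, -1.54154708e-01,  1.12672201e+00,
        2.63469262e-05,  1.43152638e+00]), 'joint_velocities': array([-1.21217659e-03, -8.94028218e-05, -4.32354762e-04,  4.71172907e-04,
       -1.54603676e-03, -8.00996346e-05]), 'joint_torque': array([ 4.83931144e-04, -5.37146938e+01,  3.31370723e+01,  1.60501379e-02,
       -8.44816645e-05,  4.88755809e-07]), 'tcp_pos': array([0.12358199, 0.51000856, 0.40413183]), 'orientation': array([ 1.18639091e-01,  9.92937217e-01, -6.44882835e-04, -1.83927974e-04]), 'wrist_force': array([ 0.09590788,  0.10846674, -0.15361142]), 'moment': array([ 0.02669254,  0.01564648, -0.02167113]), 'finger_gap': 0.08530124178864552}
side {'K': array([[540.0312236 ,   0.        , 315.07818653],
       [  0.        , 540.0312236 , 244.12678909],
       [  0.        ,   0.        ,   1.        ]]), 'k1': -0.1018083825342578, 'R': array([[ 0.97633437, -0.21580233, -0.01416161],
       [-0.15970112, -0.67526732, -0.72007611],
       [ 0.14583123,  0.70529668, -0.69375057]]), 't': array([-0.55700875,  0.153758
[... 268 characters left out ...]
   [-0.97138556,  0.1049006 , -0.21308675],
       [ 0.21227795, -0.01894635, -0.97702564]]), 't': array([0.05672306, 0.58301129, 1.11477867])}
wrist {'K': array([[359.24680519,   0.        , 325.98905313],
       [  0.        , 359.24680519, 241.72649325],
       [  0.        ,   0.        ,   1.        ]]), 'k1': -0.06509737240147076, 'tool_from_camera': array([[-5.95433229e-04, -9.53670106e-01, -3.00853742e-01,
         7.80914614e-02],
       [ 9.99999821e-01, -5.84351125e-04, -1.26822167e-04,
         6.39316939e-04],
       [-5.48577131e-05, -3.00853764e-01,  9.53670284e-01,
         3.07389156e-02],
       [ 0.00000000e+00,  0.00000000e+00,  0.00000000e+00,
         1.00000000e+00]])}
```

View pics/side0.png

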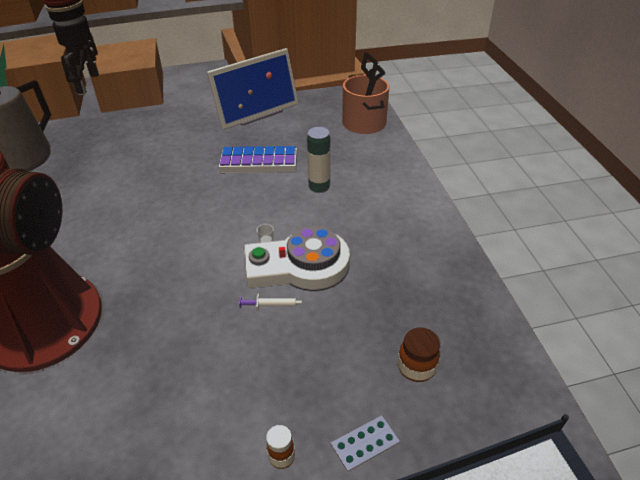

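View pics/top0.png

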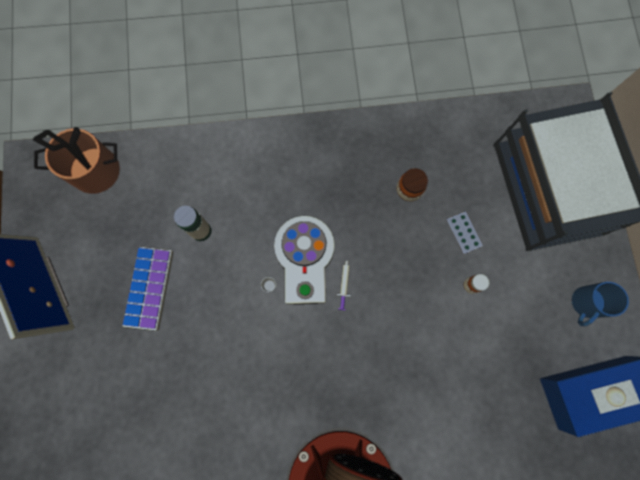

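```bash
python3 - <<'E'
import cv2
p=cv2.imread('pics/top0.png'); cv2.imwrite('pics/top0c.png',cv2.resize(p[200:320,240:370],None,fx=5,fy=5,interpolation=cv2.INTER_CUBIC)[:600])
p=cv2.imread('pics/side0.png'); cv2.imwrite('pics/side0c.png',cv2.resize(p[215:315,230:360],None,fx=6,fy=6,interpolation=cv2.INTER_CUBIC)[:600])
E
cat > h.py <<'E'
import numpy as np, cv2
from workcell import status, eyes, env
from scipy.spatial.transform import Rotation as Rot
def ray(ci,uv):
    K=ci['K']; D=np.array([ci['k1'],0,0,0.])
    q=cv2.undistortPoints(np.array([[uv]],float),K,D)[0,0]
    return np.array([q[0],q[1],1.])
def atz(name,uv,z,pose=None):
    ci=eyes.camera_info(name); r=ray(ci,uv)
    if name!='wrist': R=ci['R'].T; c=-R@ci['t']
    else:
        T=ci['tool_from_camera']; Rt=Rot.from_quat(pose[1]).as_matrix()
        R=Rt@T[:3,:3]; c=Rt@T[:3,3]+pose[0]
    d=R@r; return c+d*(z-c[2])/d[2]
E
```

```text
(no output)
```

View pics/top0c.png

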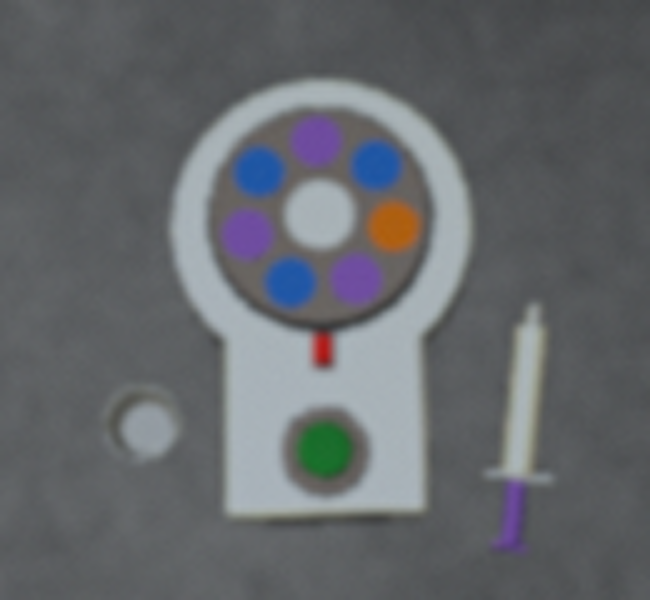

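View pics/side0c.png

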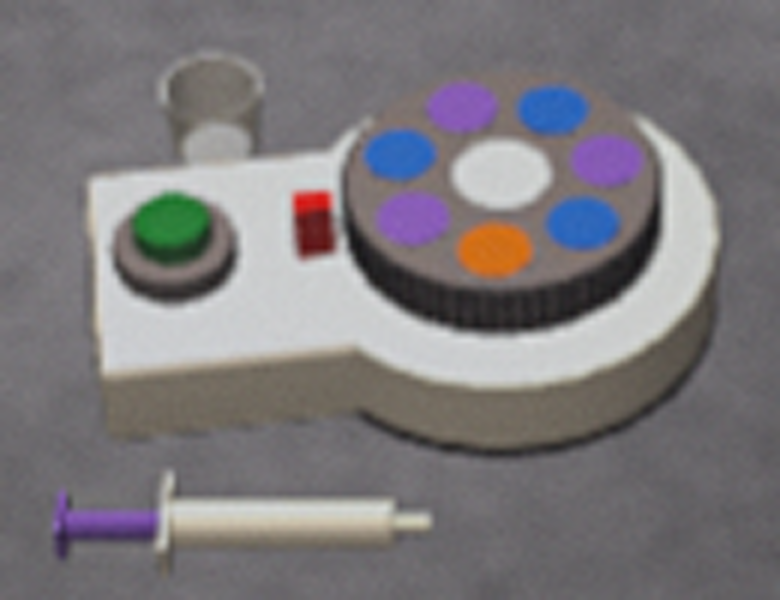

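Run:
```python
from h import *
T=lambda x,y:(240+(x+.5)/5-.5,200+(y+.5)/5-.5)
S=lambda x,y:(230+(x+.5)/6-.5,215+(y+.5)/6-.5)
pts={'c':((320,215),(502,174)),'orange':((394,227),(495,250)),'button':((325,449),(172,222)),'pointer':((323,337),(312,203))}
for k,(a,b) in pts.items():
    z={'pointer':.059,'button':.05}.get(k,.0615)
    print(k,atz('top',T(*a),z).round(4),atz('side',S(*b),z).round(4))
# lids in top
L=[(316,141),(259,171),(247,235),(290,282),(357,279),(394,227),(376,165)]
P=np.array([atz('top',T(*l),.0615) for l in L]); print(P.round(4),P.mean(0))
# triangulate button
def tri(a,b):
    o=[]
    for n,uv in(('top',T(*a)),('side',S(*b))):
        p=atz(n,uv,.1);q=atz(n,uv,0.); o.append((p,(q-p)/np.linalg.norm(q-p)))
    A=sum(np.eye(3)-np.outer(d,d) for p,d in o); B=sum((np.eye(3)-np.outer(d,d))@p for p,d in o)
    return np.linalg.solve(A,B)
for k,v in pts.items(): print('tri',k,tri(*v).round(4))
```

```text
c [0.5722 0.0282 0.0615] [0.5737 0.0281 0.0615]
orange [ 0.5623 -0.0074  0.0615] [ 0.5635 -0.0076  0.0615]
button [0.4586 0.0376 0.05  ] [0.4594 0.0427 0.05  ]
pointer [0.5121 0.0329 0.059 ] [0.5074 0.0316 0.059 ]
[[ 0.6097  0.0264  0.0615]
 [ 0.5976  0.056   0.0615]
 [ 0.5661  0.0649  0.0615]
 [ 0.5405  0.0462  0.0615]
 [ 0.5384  0.0134  0.0615]
 [ 0.5623 -0.0074  0.0615]
 [ 0.5944 -0.0019  0.0615]] [0.57271439 0.02821006 0.0615    ]
tri c [0.573  0.0282 0.0613]
tri orange [ 0.563  -0.0074  0.0612]
tri button [0.4586 0.0375 0.055 ]
tri pointer [0.5098 0.0328 0.0583]
```

Request:
drive_tool(steps=[[[-0.573,-0.332,0,0,0,0,1],[-0.573,-0.332,0,0,0,0,1],[-0.573,-0.332,0,0,0,0,1],[-0.573,-0.332,0,0,0,0,1],[-0.573,-0.332,0,0,0,0,1]]], squeeze=40)

```text
clock: 0.52
tcp_pos: [0.275, 0.3647, 0.4045]
orientation: [0.118, 0.993, -0.0, -0.0]
wrist_force: [0.2, 1.1, 0.3]
finger_gap: 0.0255
```

```bash
cat >> h.py <<'E'
def togo(x,y,z):
    """tool-frame shift to bring TCP to world x,y,z"""
    s=status.get_state(); R=Rot.from_quat(s['orientation']).as_matrix()
    print('t',round(s['clock'],2),'pos',s['tcp_pos'].round(4),'F',s['wrist_force'].round(1),'gap',round(s['finger_gap'],4),'q',s['qpos'].round(2),'toolx',R[:,0].round(3))
    print('shift',(R.T@(np.array([x,y,z])-s['tcp_pos'])).round(4))
E
python3 -c "
from h import *
togo(.6013,.052,.404)
print(atz('top',(188,217),.16),atz('top',(200,230),.0))"
```

```text
t 0.52 pos [0.275  0.3647 0.4045] F [0.2 1.1 0.3] gap 0.0255 q [ 0.76  0.16 -0.32  1.09 -0.    1.  ] toolx [-0.972  0.235  0.   ]
shift [-0.3906 -0.2273  0.0006]
[0.63938639 0.28257932 0.16      ] [0.64719679 0.29382081 0.        ]
```

Request:
drive_tool(steps=[[[-0.39,-0.227,0,0,0,0,1],[-0.39,-0.227,0,0,0,0,1],[-0.39,-0.227,0,0,0,0,1],[-0.39,-0.227,0,0,0,0,1],[-0.39,-0.227,0,0,0,0,1]]])

```text
clock: 0.93
tcp_pos: [0.4256, 0.2201, 0.4046]
orientation: [0.119, 0.993, -0.0, -0.0]
wrist_force: [0.8, 1.0, 0.1]
finger_gap: 0.0001
```

```bash
python3 -c "
from h import *
togo(.6013,.052,.38)"
```

```text
t 0.93 pos [0.4256 0.2201 0.4046] F [0.8 1.  0.1] gap 0.0001 q [ 0.32  0.2  -0.27  1.1   0.    0.56] toolx [-0.972  0.236  0.   ]
shift [-0.2104 -0.122   0.0246]
```

Request:
drive_tool(steps=[[[-0.21,-0.122,0.024,0,0,0,1],[-0.21,-0.122,0.024,0,0,0,1],[-0.21,-0.122,0.024,0,0,0,1],[-0.21,-0.122,0.024,0,0,0,1],[-0.21,-0.122,0.024,0,0,0,1]]])

```text
clock: 1.35
tcp_pos: [0.5753, 0.0767, 0.3837]
orientation: [0.119, 0.993, 0.0, -0.0]
wrist_force: [0.4, 1.2, -0.3]
finger_gap: -0.0001
```

Request:
drive_tool(steps=[[[0,0,0.0,0,0,0,1],[0,0,0.0,0,0,0,1],[0,0,0.0,0,0,0,1]]])

```text
clock: 1.6
tcp_pos: [0.5739, 0.0785, 0.3836]
orientation: [0.119, 0.993, 0.0, -0.001]
wrist_force: [-0.3, 0.8, -0.2]
finger_gap: 0.0001
```

```bash
python3 -c "
from h import *
togo(.6013,.052,.28)
s=status.get_state();p,d=eyes.snapshot('wrist'); cv2.imwrite('pics/w1.png',p)
np.savez('pics/w1.npz',a=s['tcp_pos'],b=s['orientation'])"
```

```text
t 1.6 pos [0.5739 0.0785 0.3836] F [-0.3  0.8 -0.2] gap 0.0001 q [ 0.01  0.41 -0.04  1.13  0.    0.25] toolx [-0.972  0.236  0.002]
shift [-0.0331 -0.0193  0.1036]
```

View pics/w1.png

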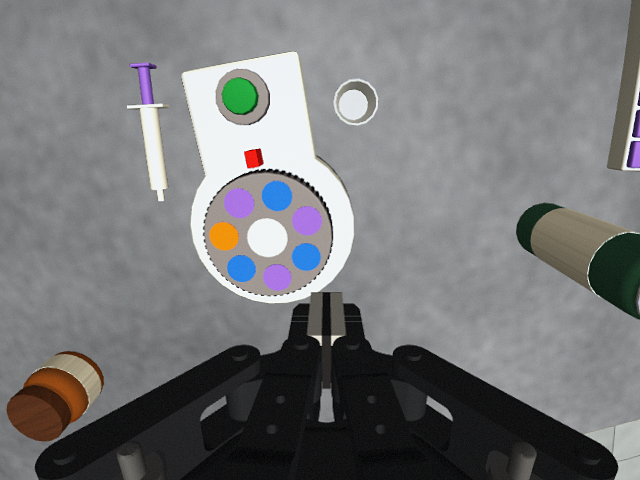

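```bash
python3 -c "
from h import *
z=np.load('pics/w1.npz');p=(z['a'],z['b'])
for n,uv,h in(('c',(267.5,237.5),.0615),('o',(223.5,236),.0615),('b',(240,96),.055),('p',(253,156),.059)): print(n,atz('wrist',uv,h,p).round(4))
L=[(239,203),(277,196),(307,220),(306,257),(277,277),(241,268),(223.5,236)]
print(np.mean([atz('wrist',l,.0615,p) for l in L],0))
P=[atz('wrist',l,.0615,p)[:2] for l in L]
c=np.mean(P,0)
print([np.round((np.arctan2(*(q-c)[::-1]),np.hypot(*(q-c))),3) for q in P])
"
```

```text
c [0.5715 0.0286 0.0615]
o [ 0.5613 -0.0076  0.0615]
b [0.457  0.0384 0.055 ]
p [0.5037 0.0359 0.059 ]
[0.57140401 0.0283182  0.0615    ]
[array([-2.745,  0.037]), array([2.633, 0.037]), array([1.752, 0.037]), array([0.838, 0.037]), array([-0.052,  0.037]), array([-0.957,  0.037]), array([-1.845,  0.037])]
```

Request:
drive_tool(steps=[[[-0.032,-0.019,0.134,0,0,0,1],[-0.032,-0.019,0.134,0,0,0,1],[-0.032,-0.019,0.134,0,0,0,1],[-0.032,-0.019,0.134,0,0,0,1],[-0.032,-0.019,0.134,0,0,0,1]]])

```text
clock: 2.07
tcp_pos: [0.5989, 0.0533, 0.2467]
orientation: [0.118, 0.993, -0.0, -0.003]
wrist_force: [-0.9, 0.0, -0.3]
finger_gap: 0.0004
```

```bash
python3 -c "
from h import *
togo(.6003,.0522,.238)"
```

```text
t 2.07 pos [0.5989 0.0533 0.2467] F [-0.9  0.  -0.3] gap 0.0004 q [-0.03  0.56 -0.17  0.85  0.    0.2 ] toolx [-0.972  0.235  0.006]
shift [-0.0017 -0.0007  0.0087]
```

Request:
drive_tool(steps=[[[0,0,0.005,0,0,0,1],[0,0,0.01,0,0,0,1],[0,0,0.01,0,0,0,1]]])

```text
clock: 2.32
tcp_pos: [0.6008, 0.0533, 0.2411]
orientation: [0.118, 0.993, 0.0, 0.001]
wrist_force: [-0.4, 0.1, -0.2]
finger_gap: -0.0003
```

Request:
drive_tool(steps=[[[0,0,0.001,0,0,0,1],[0,0,0.002,0,0,0,1],[0,0,0.002,0,0,0,1]]])

```text
clock: 2.57
tcp_pos: [0.601, 0.0527, 0.2389]
orientation: [0.119, 0.993, 0.0, 0.001]
wrist_force: [-0.4, 0.5, 0.9]
finger_gap: -0.0001
```

Request:
drive_tool(steps=[[[0,0,0.001,0,0,0,1],[0,0,0.002,0,0,0,1],[0,0,0.002,0,0,0,1]]])

```text
clock: 2.82
tcp_pos: [0.6008, 0.0525, 0.2361]
orientation: [0.119, 0.993, -0.0, -0.0]
wrist_force: [-0.7, -0.1, -0.6]
finger_gap: 0.0003
```

Request:
drive_tool(steps=[[[0,0,0.001,0,0,0,1],[0,0,0.0015,0,0,0,1],[0,0,0.0015,0,0,0,1]]])

```text
clock: 3.07
tcp_pos: [0.6009, 0.0525, 0.235]
orientation: [0.119, 0.993, -0.0, 0.0]
wrist_force: [-0.8, 0.3, 3.6]
finger_gap: -0.0002
```

Request:
drive_tool(steps=[[[0,0,0.0005,0,0,0,1],[0,0,0.001,0,0,0,1],[0,0,0.001,0,0,0,1]]])

```text
clock: 3.32
tcp_pos: [0.6011, 0.0524, 0.2348]
orientation: [0.119, 0.993, -0.0, 0.001]
wrist_force: [-2.9, -1.4, 10.9]
finger_gap: -0.0004
```

Request:
drive_tool(steps=[[[-0.0018,-0.0014,0.0003,0,0,3.44,1],[-0.0035,-0.0029,0.0003,0,0,6.88,1],[-0.005,-0.0045,0.0003,0,0,10.3,1],[-0.0065,-0.0062,0.0003,0,0,13.75,1],[-0.0079,-0.008,0.0003,0,0,17.2,1]]])

```text
clock: 3.73
tcp_pos: [0.6071, 0.0427, 0.2348]
orientation: [0.267, 0.964, -0.0, 0.001]
wrist_force: [-2.7, -1.3, 12.6]
finger_gap: -0.0003
```

```bash
python3 -c "
from h import *
togo(.572,.0284,.235)
s=status.get_state();p,d=eyes.snapshot('wrist'); cv2.imwrite('pics/w2.png',p)
np.savez('pics/w2.npz',a=s['tcp_pos'],b=s['orientation'])"
```

```text
t 3.73 pos [0.6071 0.0427 0.2348] F [-2.7 -1.3 12.6] gap -0.0003 q [-0.05  0.58 -0.17  0.82 -0.    0.49] toolx [-0.857  0.515 -0.002]
shift [ 0.0227 -0.0303 -0.0003]
```

View pics/w2.png

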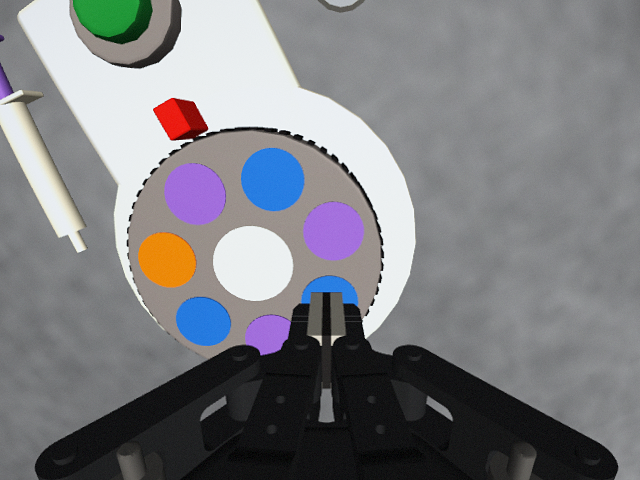

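```bash
cat >> h.py <<'E'
def wheel(f,o,c=None):
    z=np.load(f);p=(z['a'],z['b']); C=np.array([.572,.0284])
    if c: C=atz('wrist',c,.0615,p)[:2]
    q=atz('wrist',o,.0615,p)[:2]-C
    b=np.arctan2(.0096,-.1146)-2*np.pi
    a=np.arctan2(q[1],q[0]); a=a-2*np.pi if a>1.5 else a
    print('C',C,'r',np.hypot(*q),'wheel',-(a-b))
E
python3 -c "
from h import *
wheel('pics/w1.npz',(223.5,236),(267.5,237.5))
wheel('pics/w2.npz',(167,260),(253,263))"
```

```text
C [0.57128316 0.02826738] r 0.03757552384770305 wheel -1.3796294462842131
C [0.57115893 0.02845438] r 0.03710831485782289 wheel -1.078187348280784
```

Request:
drive_tool(steps=[[[-0.0018,-0.0014,0.0,0,0,3.44,1],[-0.0035,-0.0029,0.0,0,0,6.88,1],[-0.005,-0.0045,0.0,0,0,10.3,1],[-0.0065,-0.0062,0.0,0,0,13.75,1],[-0.0079,-0.008,0.0,0,0,17.2,1]]])

```text
clock: 4.2
tcp_pos: [0.6099, 0.032, 0.2348]
orientation: [0.408, 0.913, 0.001, 0.001]
wrist_force: [-1.2, 0.6, 13.0]
finger_gap: -0.0001
```

Request:
drive_tool(steps=[[[-0.0018,-0.0014,0.0,0,0,3.44,1],[-0.0035,-0.0029,0.0,0,0,6.88,1],[-0.005,-0.0045,0.0,0,0,10.3,1],[-0.0065,-0.0062,0.0,0,0,13.75,1],[-0.0079,-0.008,0.0,0,0,17.2,1]]])

```text
clock: 4.62
tcp_pos: [0.6095, 0.0206, 0.2348]
orientation: [0.54, 0.842, 0.001, 0.001]
wrist_force: [-1.6, -0.1, 10.9]
finger_gap: 0.0
```

```bash
python3 -c "
from h import *
togo(.572,.0284,.235)
s=status.get_state();p,d=eyes.snapshot('wrist'); cv2.imwrite('pics/w3.png',p)
np.savez('pics/w3.npz',a=s['tcp_pos'],b=s['orientation'])"
```

```text
t 4.62 pos [0.6095 0.0206 0.2348] F [-1.6 -0.1 10.9] gap 0.0 q [-0.09  0.58 -0.16  0.82 -0.    1.06] toolx [-0.416  0.909 -0.001]
shift [ 0.0227 -0.0308 -0.0003]
```

View pics/w3.png

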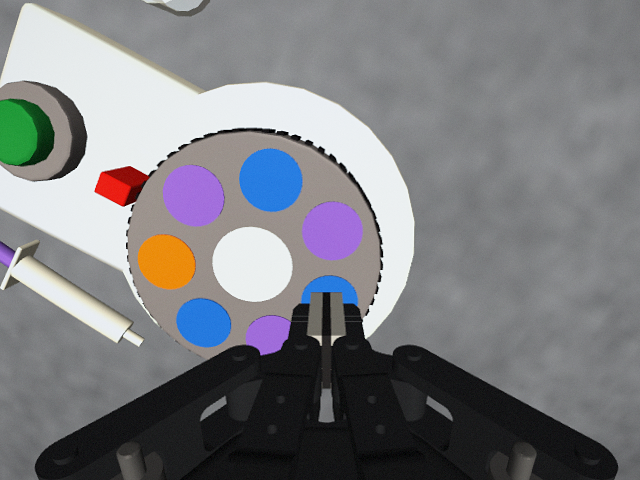

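Request:
drive_tool(steps=[[[-0.0018,-0.0014,0.0,0,0,3.44,1],[-0.0035,-0.0029,0.0,0,0,6.88,1],[-0.005,-0.0045,0.0,0,0,10.3,1],[-0.0065,-0.0062,0.0,0,0,13.75,1],[-0.0079,-0.008,0.0,0,0,17.2,1]]])

```text
clock: 5.08
tcp_pos: [0.6057, 0.0098, 0.2348]
orientation: [0.66, 0.751, 0.001, 0.002]
wrist_force: [0.2, -0.9, 11.1]
finger_gap: 0.0001
```

Request:
drive_tool(steps=[[[-0.0018,-0.0014,0.0,0,0,3.44,1],[-0.0035,-0.0029,0.0,0,0,6.88,1],[-0.0035,-0.0029,0.0,0,0,6.88,1]]])

```text
clock: 5.33
tcp_pos: [0.6031, 0.0057, 0.2348]
orientation: [0.704, 0.71, 0.001, 0.002]
wrist_force: [0.2, -1.9, 10.7]
finger_gap: -0.0002
```

```bash
python3 -c "
from h import *
togo(.572,.0284,.235)
s=status.get_state();p,d=eyes.snapshot('wrist'); cv2.imwrite('pics/w4.png',p)
np.savez('pics/w4.npz',a=s['tcp_pos'],b=s['orientation'])"
```

```text
t 5.33 pos [0.6031 0.0057 0.2348] F [ 0.2 -1.9 10.7] gap -0.0002 q [-0.11  0.57 -0.18  0.81 -0.    1.45] toolx [-0.008  1.    -0.001]
shift [ 0.023  -0.031  -0.0003]
```

View pics/w4.png

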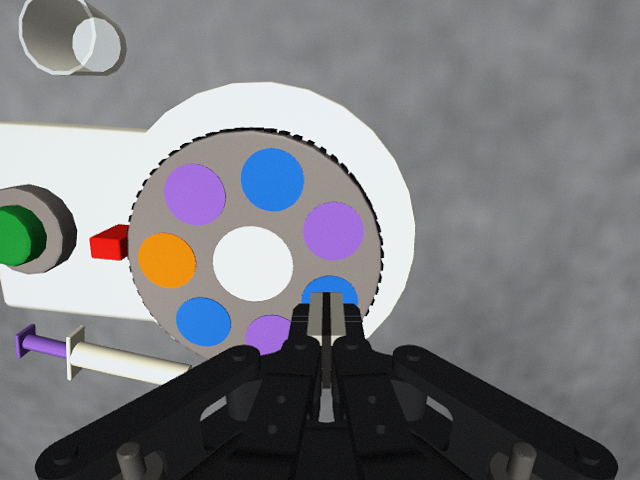

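Request:
drive_tool(steps=[[[0,0,-0.003,0,0,0,1],[0,0,-0.03,0,0,0,1],[0,0,-0.07,0,0,0,1],[0,0,-0.07,0,0,0,1],[0,0,-0.07,0,0,0,1]]])

```text
clock: 5.8
tcp_pos: [0.6032, 0.0063, 0.3056]
orientation: [0.703, 0.711, 0.001, 0.002]
wrist_force: [-0.4, -0.7, -0.9]
finger_gap: 0.0003
```

Request:
drive_tool(steps=[[[0,0,0,0,0,0,1],[0,0,0,0,0,0,1]]])

```text
clock: 5.97
tcp_pos: [0.6018, 0.0065, 0.3022]
orientation: [0.703, 0.711, -0.001, -0.001]
wrist_force: [-0.3, 0.7, 0.5]
finger_gap: -0.0002
```

```bash
python3 -c "
from h import *
togo(.458,.038,.305)
s=status.get_state();p,d=eyes.snapshot('wrist'); cv2.imwrite('pics/w5.png',p)
np.savez('pics/w5.npz',a=s['tcp_pos'],b=s['orientation'])"
```

```text
t 5.97 pos [0.6018 0.0065 0.3022] F [-0.3  0.7  0.5] gap -0.0002 q [-0.11  0.51 -0.1   0.96  0.    1.45] toolx [-0.012  1.     0.   ]
shift [ 0.0333 -0.1434 -0.0025]
```

View pics/w5.png

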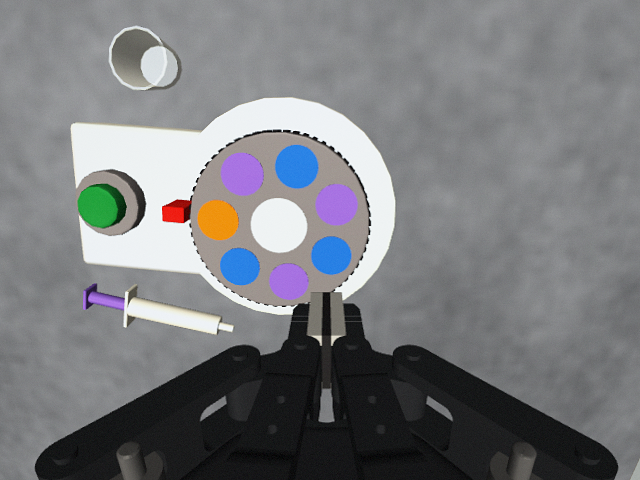

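```bash
python3 -c "
from h import *
wheel('pics/w4.npz',(167,260),(253,263))
wheel('pics/w5.npz',(218,220),(279,225))
z=np.load('pics/w5.npz');print(atz('wrist',(101.5,205.5),.055,(z['a'],z['b'])),atz('wrist',(279,225),.0615,(z['a'],z['b'])))
p=cv2.imread('pics/w5.png');cv2.imwrite('pics/w5c.png',cv2.resize(p[110:320,60:380],None,fx=2.4,fy=2.4,interpolation=cv2.INTER_CUBIC))"
```

```text
C [0.57155355 0.02868437] r 0.037070117389797264 wheel -0.05537364993785143
C [0.57166789 0.02839813] r 0.03710862841061612 wheel -0.009929448977478827
[0.45846435 0.03828543 0.055     ] [0.57166789 0.02839813 0.0615    ]
```

View pics/w5c.png

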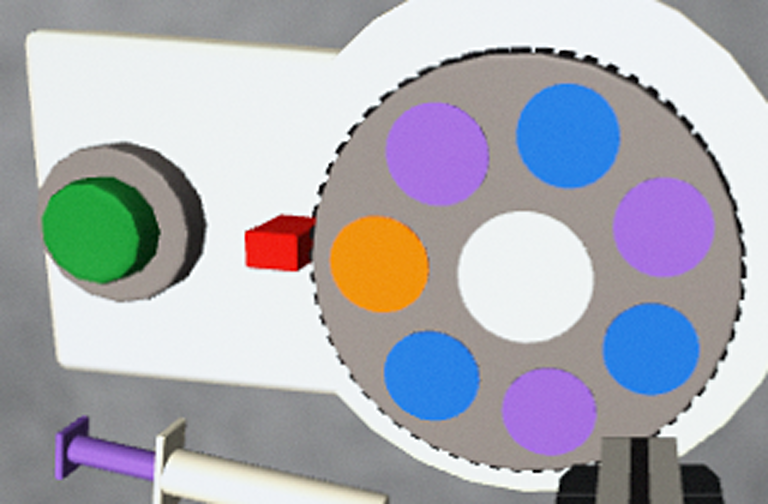

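Request:
drive_tool(steps=[[[0.0335,-0.143,0,0,0,0,1],[0.0335,-0.143,0,0,0,0,1],[0.0335,-0.143,0,0,0,0,1],[0.0335,-0.143,0,0,0,0,1],[0.0335,-0.143,0,0,0,0,1]]])

```text
clock: 6.43
tcp_pos: [0.4539, 0.0392, 0.3022]
orientation: [0.702, 0.712, -0.002, -0.002]
wrist_force: [1.0, 0.9, -0.4]
finger_gap: 0.0002
```

Request:
drive_tool(steps=[[[0,0,0,0,0,0,1],[0,0,0.03,0,0,0,1],[0,0,0.05,0,0,0,1],[0,0,0.05,0,0,0,1],[0,0,0.05,0,0,0,1]]])

```text
clock: 6.85
tcp_pos: [0.4592, 0.038, 0.2527]
orientation: [0.703, 0.711, -0.001, -0.001]
wrist_force: [-0.4, -0.7, -0.5]
finger_gap: -0.0
```

```bash
python3 -c "
from h import *
togo(.4583,.038,.235)
p,d=eyes.snapshot('wrist'); cv2.imwrite('pics/w6.png',p)
p,d=eyes.snapshot('side'); cv2.imwrite('pics/s6.png',cv2.resize(p[150:330,180:400],None,fx=3.3,fy=3.3))"
```

```text
t 6.85 pos [0.4592 0.038  0.2527] F [-0.4 -0.7 -0.5] gap -0.0 q [-0.08  0.33 -0.55  0.7  -0.    1.48] toolx [-0.012  1.     0.   ]
shift [ 0.     -0.0008  0.0177]
```

View pics/w6.png

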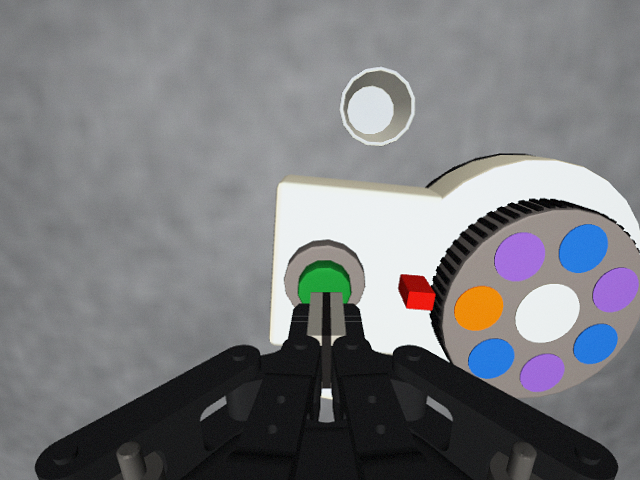

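View pics/s6.png

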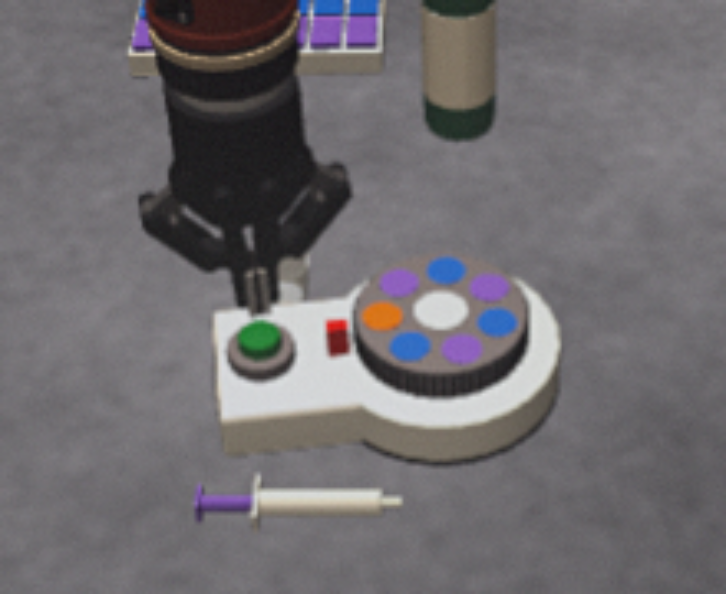

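Request:
drive_tool(steps=[[[0,0,0.01,0,0,0,1],[0,0,0.02,0,0,0,1],[0,0,0.022,0,0,0,1],[0,0,0.022,0,0,0,1]]])

```text
clock: 7.28
tcp_pos: [0.4593, 0.0381, 0.2319]
orientation: [0.703, 0.711, 0.0, 0.0]
wrist_force: [-0.4, 0.7, 0.7]
finger_gap: -0.0001
```

Request:
drive_tool(steps=[[[0,0,0.001,0,0,0,1],[0,0,0.002,0,0,0,1],[0,0,0.003,0,0,0,1],[0,0,0.003,0,0,0,1]]])

```text
clock: 7.62
tcp_pos: [0.4594, 0.0381, 0.2289]
orientation: [0.703, 0.711, 0.0, 0.001]
wrist_force: [1.9, -0.2, 3.6]
finger_gap: 0.0002
```

Request:
drive_tool(steps=[[[0,0,0.001,0,0,0,1],[0,0,0.002,0,0,0,1],[0,0,0.003,0,0,0,1],[0,0,0.003,0,0,0,1]]])

```text
clock: 7.95
tcp_pos: [0.4594, 0.0381, 0.2256]
orientation: [0.703, 0.711, 0.0, 0.0]
wrist_force: [2.9, 0.3, 4.7]
finger_gap: -0.0001
```

Request:
drive_tool(steps=[[[0,0,0.0005,0,0,0,1],[0,0,0.001,0,0,0,1],[0,0,0.0015,0,0,0,1],[0,0,0.0015,0,0,0,1]]])

```text
clock: 8.28
tcp_pos: [0.4594, 0.0381, 0.2251]
orientation: [0.703, 0.711, 0.001, 0.001]
wrist_force: [-2.8, -0.2, 22.5]
finger_gap: -0.0003
```

```bash
python3 -c "
from h import *
p,d=eyes.snapshot('side'); a=cv2.resize(p[220:290,230:330],None,fx=7,fy=7,interpolation=cv2.INTER_CUBIC);cv2.imwrite('pics/s7.png',a)
togo(.4594,.0381,.3)"
```

```text
t 8.33 pos [0.4594 0.0381 0.2251] F [-1.7  0.3 21.3] gap -0.0003 q [-0.08  0.36 -0.59  0.62 -0.    1.48] toolx [-0.012  1.    -0.   ]
shift [-0.0001  0.0001 -0.0749]
```

View pics/s7.png

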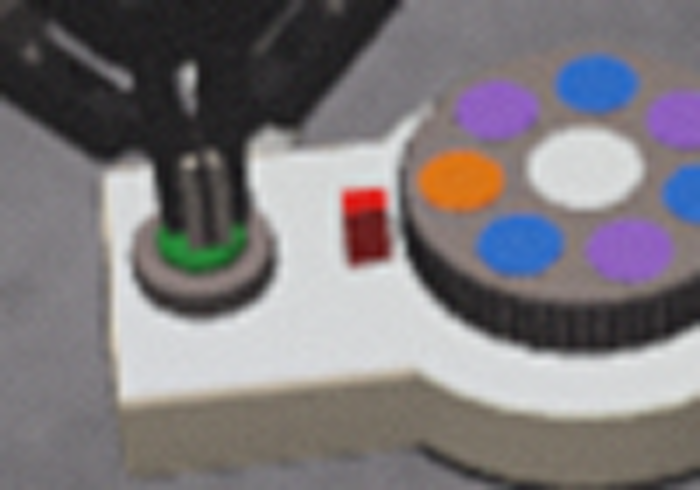

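The button is down near the collar, with the finger inside its rim and hard against the stop. Now I lift off.

Request:
drive_tool(steps=[[[0,0,-0.005,0,0,0,1],[0,0,-0.015,0,0,0,1],[0,0,-0.05,0,0,0,1],[0,0,-0.08,0,0,0,1],[0,0,-0.1,0,0,0,1]]])

```text
clock: 8.75
tcp_pos: [0.4586, 0.0382, 0.3258]
orientation: [0.703, 0.711, -0.0, -0.0]
wrist_force: [0.9, -0.6, -0.5]
finger_gap: 0.0001
```

Request:
drive_tool(steps=[[[0,0,0,0,0,0,1],[0,0,0,0,0,0,1],[0,0,0,0,0,0,1],[0,0,0,0,0,0,1]]])

```text
clock: 9.08
tcp_pos: [0.4582, 0.0382, 0.3226]
orientation: [0.703, 0.711, -0.001, -0.001]
wrist_force: [-0.4, -1.2, 0.4]
finger_gap: 0.0
```

```bash
python3 -c "
from h import *
togo(.4594,.0381,.3)
s=status.get_state();p,d=eyes.snapshot('wrist'); cv2.imwrite('pics/w8.png',p)
np.savez('pics/w8.npz',a=s['tcp_pos'],b=s['orientation'])
p,d=eyes.snapshot('side'); cv2.imwrite('pics/s8.png',cv2.resize(p[150:330,180:400],None,fx=3.3,fy=3.3))"
```

```text
t 9.08 pos [0.4582 0.0382 0.3226] F [-0.4 -1.2  0.4] gap 0.0 q [-0.08  0.24 -0.46  0.88  0.    1.48] toolx [-0.012  1.     0.   ]
shift [-0.0001  0.0013  0.0226]
```

View pics/w8.png

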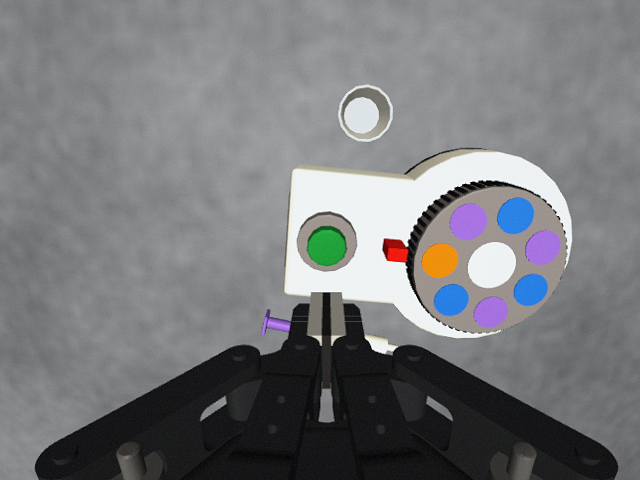

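View pics/s8.png

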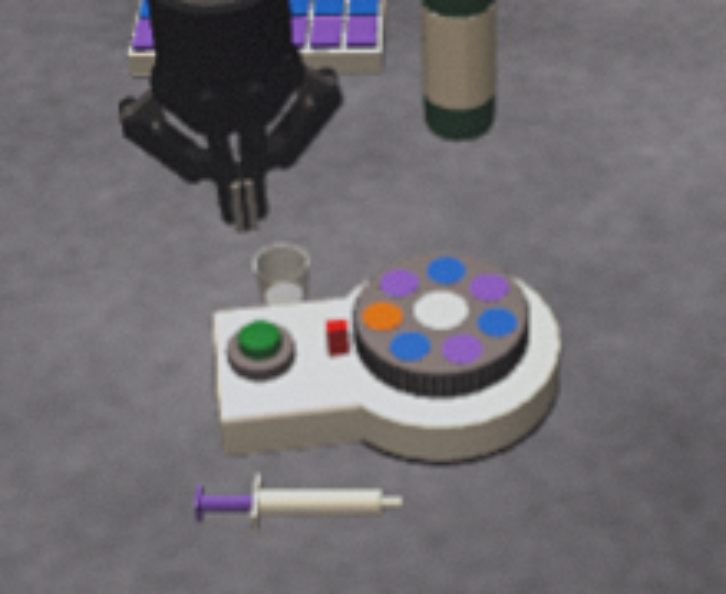

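```bash
python3 -c "
from h import *
wheel('pics/w8.npz',(440,260),(492,265))
print(env.close_job())"
```

```text
C [0.5720938  0.02791378] r 0.03731634088426869 wheel 0.0061073646921627756
the job is handed in; nothing more can be done
None
```

The orange lid is in its notch at the red pointer, and the green button was pressed fully down and came back up. The job was handed in at about 9 s of the 48 s.

- **Wheel:** it started balanced between two notches, at about -1.38 rad. I pressed at 11 to 13 N and dragged it clockwise with no visible slip. It read -0.055 rad before I lifted and about -0.01 rad after it snapped in. The final picture, taken after the button press, gave +0.006 rad.
- **Button:** I pressed it only once the wheel was in place. It met a hard stop at about 22 N, after roughly 6 mm of travel (estimated from arm height). The side picture after the lift shows it up again.
- **Surroundings:** the force readings I took stayed under 23 N. The dosing cup and syringe look unmoved in the last pictures; I did not re-measure the other objects, but the arm never came down near them.

No final check failed. My one camera estimate of the button's height (55 mm) was about 2 to 3 mm below where contact was felt, which made no difference to the press.

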